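Roll-test the mill rollers and weed out the one that rocks

ROBOT

A 6-joint arm with a two-finger parallel gripper is mounted at the origin on a cart in front of the work surface, level with it; the furniture and walls round the work are solid. World frame = base frame: x ahead of the robot, y to its left, z up, the work surface at z = 0. Lengths are in m, angles in rad, forces in N, time in s.
With the tool pointing down it reaches from about 0.35 to 0.975 m from the base axis. Payload 4.9 kg.
Tool frame: the origin (TCP) lies midway between the tips of the shut fingers; the grasp point (between the pads) lies 19 mm behind it; z points along the fingers, x is the direction in which the jaws open and shut, and the axes are right-handed (so a half turn about z gives the same grasp; the last joint's range is limited). The gripper opens to 85 mm and grips with 20 to 120 N. Pads are 22 mm wide; open, the fingers measure 114 mm over their backs; the gripper's body (76 mm by 85 mm) begins 54 mm behind the grasp point. The pads swing forward as they close: fully open they stand 13 mm farther back than shut.
Start: joints at [-1.339, 0.053, 1.613, -0, 1.476, -0.119], TCP at [0.215, -0.587, 0.231] pointing down, gripper open.
Joint ranges: [-3.01, 3.01], [-1.01, 2.22], [0.06, 2.58], [-1.02, 4.17], [0.09, 2.62], [-3.14, 3.14]. Speed limits (rad/s): [2.57, 2.57, 3.14, 3.14, 3.14, 3.14].

INTERFACE

Orientations are given as a rotation vector (axis times angle).
In Python, from station import ctrl gives the robot as it stands.
- The arm moves only by the tool step_arm, never from a script. Its argument "increments" is text: rows parted by semicolons, each of 6 numbers parted by spaces: the shift along the tool's x, y, z as a fraction of full scale, then the turn, a rotation vector about the tool's x, y, z as a fraction of full scale. In form: x y z rx ry rz; .... A call has 1 to 12 rows; each row shifts and turns the commanded pose from where the row before left it, along the tool's axes as they then stand; what a row does not reach is not made up. Full scale, the value 1, is 0.025 m for a shift and 0.1 rad for a turn. A row lasts 1/12 s, in which the tool goes at most 41.7 mm and 7.16 degrees, less where a joint would pass 70% of its speed; a pose out of reach is approached as far as the arm can. A call with a number of a shift or a turn outside -1 to 1 is refused whole. A call with a gripper value outside its range is refused whole. "fingers" is the opening, from -1 (shut) to 1 (fully open), so that 0 is half open, set as the call begins (left out, the last holds). The fingers move at their own pace and stop on an object; "newtons" is the grip in N (left out, the last holds). Time passes only in rows, so rows that do not move let the fingers close. It gives the time, the measured TCP pose, the force and the opening at its end, in the units of the state.
- ctrl.get_obs(): the state, without advancing time (a new reading comes with each control period).
- ctrl.get_image(name): name is "side" or "top"; returns a dict with "pixels" (400x640x3 uint8, red, green, blue), "intrinsics" (3x3 intrinsics, pixels), "eye" and "orientation" of the camera in the world. Camera axes: x right, y down, z forward; pixel columns grow to the right and rows downward; lengths in m; the calibration is good to about 2 mm. A picture is of the moment at which its call begins. There is no depth.
- ctrl.finish_job(): hands the job in, once; it reports no verdict.
The state is a dict: "t": time; "q": joint angles; "dq": joint speeds; "effort": joint torques, N m; "tool_pos": TCP position; "tool_rot": TCP orientation; "contact_force": force on the tool from outside, world axes, zero at the start; "wrist_torque": the same for the moment, N m; "opening": finger opening in m.
Only numpy, scipy, OpenCV 4.12 (cv2) and the standard library are available. Lean on these libraries where they do the work, as an engineer would, in place of code of your own. Each camera call takes 0.05 s, during which the arm holds its last target.

TASK

One of the three mill rollers on the steel plate is out of balance: roll them on the plate, each by a good quarter turn, until you have seen which one rocks back when let go instead of staying put. Put that one in the scrap bowl and send the two true ones into the trough along the plate's far edge; never let the bad one into the trough or a true one into the bowl. Leave the loupe and the green jar where they stand.

Things in the scene. Friction and masses are not known exactly. Their poses are not given: they have to be found in the camera images.
- plate: fixed flat steel plate with a trough, 215 mm (x) by 260 mm (y). Origin on the bench under it, z up, x away from the robot towards the trough, y left. The flat runs from x -115 to +50 mm, top 10 mm above the bench; a brass lip on its front edge (x -115 to -109 mm) rises to 18 mm. The rollers start side by side, axes along y, 84 mm apart, at x -60 to -40 mm.
- trough_mid (a point): middle of the trough's floor, 2 mm above the bench, 71 mm beyond the plate's origin; axes as the plate's. The trough is open above: rubber floor 42 mm wide (plate x +50 to +92 mm), 248 mm long (y -124 to +124 mm); its far wall (8 mm thick) and end walls rise to 26 mm, its near side is the plate's edge. A roller lying in it has its axis 17 mm above the bench.
- roller_a: steel mill roller, one of three look-alikes: body 30 mm in diameter, 56 mm long, brass journals 12 mm in diameter and 8 mm long at both ends (72 mm overall), 0.2 to 0.4 kg. Origin at its middle on its axis, 25 mm above the bench when on the plate. y along the axis; a red line along the body marks its z side, uppermost at the start; it rolls 15 mm a radian.
- roller_b: as roller_a in looks, size and frame. One of the three, not known which, has its weight nearly 4 mm off the axis, heavy side down at the start: rolled away by less than half a turn and let go, it swings back and rocks about where it began. A true one stays within a few mm of where it is let go or rolls on a little.
- roller_c: as roller_a in looks, size and frame; any of the three may be the bad one. Finger pads grip the steel well: pressed lightly from above and moved along, they roll a roller at half their own speed; a roller pushed slowly from behind may slide without turning, which shows nothing.
- bowl: round spun steel scrap bowl, loose, 0.4 kg, 107 mm across the rim, 28 mm high, inside about 100 mm wide at the rim narrowing to 66 mm at the bottom, floor 2 mm thick. Origin at the centre of its underside on the bench, z up.
- loupe: black loupe, 35 mm across and 26 mm high, a loose bystander left of the plate; origin under its centre
- green_jar: dark green round jar, 51 mm across and 17 mm high, a loose bystander beyond the trough on the right; origin under its centre
Things that resemble listed ones, but are neither listed nor needed, are in the scene too. Leave any black or orange look-alike of the roller_a alone.

How it is judged:
By the outcome, as a careful person would: the job done as asked, in the order asked, and still so for the second after the job is handed in, with the robot touching nothing.
It also fails if it takes over 67 s, if anything falls off the work surface, if the arm or the gripper's body presses on something with over 40 N, if the wrist force passes 120 N, or if a joint passes its speed limit or range.

## Working session

There is one attempt and no reset: what is moved stays moved. The work goes in short steps, Python scripts to look and compute and a tool call to move; the robot and the scene stay as the last step left them, time stands still between calls to the robot, and variables do not carry over. Pictures are saved under pics/ and viewed, and the job is handed in when it is done.

Besides the shell and the picture viewer there is one more tool, called after "Request:" as name(argument=value, ...) on one line, values as JSON. step_arm: Moves the arm, as the interface text tells. Shift numbers are shares of 0.025 m and turn numbers shares of 0.1 rad, none past 1 either way. Its arguments: {"type":"object","properties":{"increments":{"type":"string"},"fingers":{"type":"number"},"newtons":{"type":"number"}},"required":["increments"]}

```bash
mkdir -p pics; ls
cat > h.py <<'E'
import numpy as np, cv2
from station import ctrl
def snap(n,f):
    d=ctrl.get_image(n); cv2.imwrite('pics/'+f,cv2.cvtColor(np.array(d['pixels']),cv2.COLOR_RGB2BGR)); return d
def ray(d,u,v,z):
    K=np.array(d['intrinsics']);R=np.array(d['orientation']);e=np.array(d['eye'])
    if R.shape!=(3,3):
        from scipy.spatial.transform import Rotation as Ro
        R=Ro.from_rotvec(R).as_matrix() if R.size==3 else Ro.from_quat(R).as_matrix()
    w=R@np.linalg.inv(K)@np.array([u,v,1.]); return e+w*(z-e[2])/w[2]
E
python3 - <<'E'
from h import *
for n in('top','side'):
    d=snap(n,n+'0.png');print(n,d['intrinsics'],d['eye'],d['orientation'])
print(ctrl.get_obs())
E
```

```text
pics
top [[374.31238417   0.         321.22348748]
 [  0.         374.31238417 198.26170805]
 [  0.           0.           1.        ]] [ 0.45552084 -0.10255666  1.04225888] [-2.10815417  2.16923482 -0.17832396]
side [[392.48609617   0.         321.28756464]
 [  0.         392.48609617 197.00902072]
 [  0.           0.           1.        ]] [0.26902684 0.40076717 0.85078753] [-0.77410185  2.70100376 -0.92112358]
{'t': 0.1, 'q': array([-1.33898285e+00,  5.32908861e-02,  1.61416329e+00,  1.27527007e-05,
        1.47598427e+00, -1.18996026e-01]), 'dq': array([ 0.00090222, -0.00085639, -0.00119601,  0.00092658, -0.00075265,
        0.00012869]), 'effort': array([-2.65000608e-04, -3.94907999e+01, -3.71361637e+01, -1.33101430e-04,
        3.96989679e-03,  6.77328785e-06]), 'tool_pos': array([ 0.21466249, -0.5863817 ,  0.23018198]), 'tool_rot': array([-2.57399481e+00,  1.79899062e+00,  2.14836158e-03]), 'contact_force': array([-0.65771324,  0.56956932,  0.50912543]), 'wrist_torque': array([-0.00300486, -0.00144346, -0.01700132]), 'opening': 0.08545405221122483}
```

View pics/top0.png

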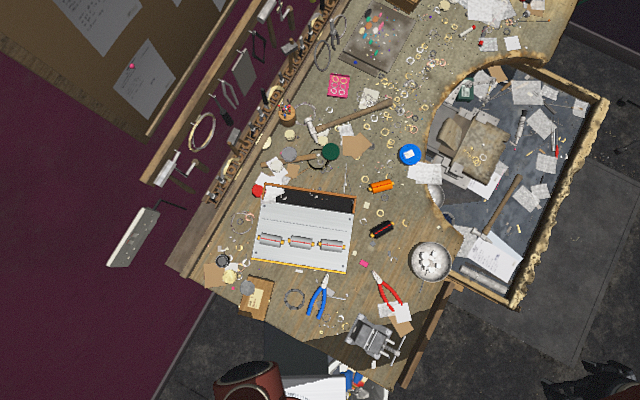

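View pics/side0.png

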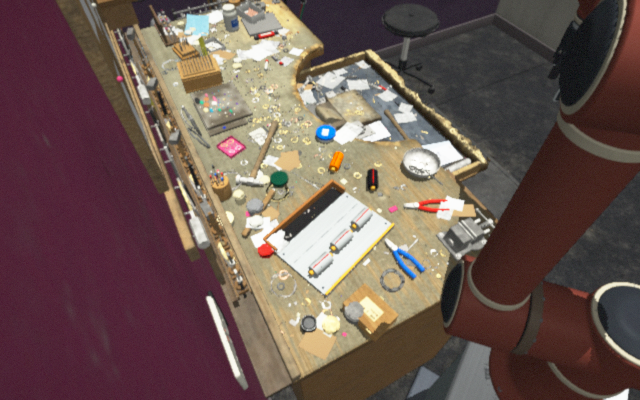

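Run:
```python
from h import *
im=cv2.imread('pics/top0.png')
cv2.imwrite('pics/crop0.png',cv2.resize(im[170:290,205:465],None,fx=3,fy=3,interpolation=cv2.INTER_CUBIC))
```

```text
(no output)
```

View pics/crop0.png

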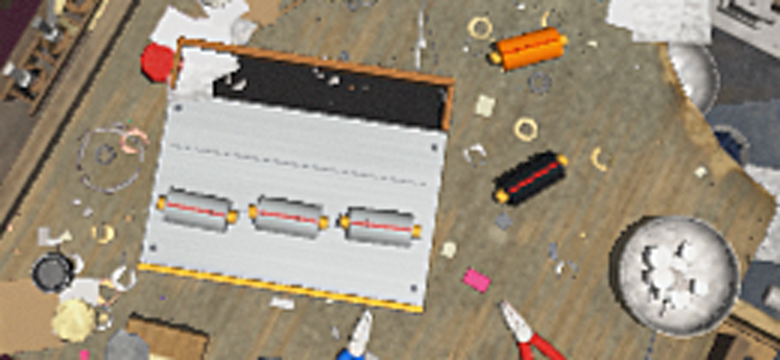

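```bash
cat >> h.py <<'E'
def proj(d,P):
    from scipy.spatial.transform import Rotation as Ro
    K=np.array(d['intrinsics']);R=Ro.from_rotvec(d['orientation']).as_matrix();c=R.T@(np.array(P)-d['eye']);p=K@c;return p[:2]/p[2]
E
python3 - <<'E'
from h import *
from scipy.optimize import least_squares
d=ctrl.get_image('top')
s=ctrl.get_image('side')
f=lambda x,y:(x/3+205,y/3+170)
obs=[((-.115,.130,.018),f(139,267)),((-.115,-.130,.018),f(424,312)),((.1,.130,.026),f(180,38)),((.1,-.130,.026),f(454,80)),
((.05,-.124,.01),f(445,129))]
def w(p,q):
    c,sn=np.cos(p[2]),np.sin(p[2]);return [p[0]+c*q[0]-sn*q[1],p[1]+sn*q[0]+c*q[1],q[2]]
r=least_squares(lambda p:np.concatenate([proj(d,w(p,q))-np.array(o) for q,o in obs]),[.4,0,0])
print(r.x,r.fun.round(1))
p=r.x
def inv(P):
    c,sn=np.cos(p[2]),np.sin(p[2]);a,b=P[0]-p[0],P[1]-p[1];return np.round([c*a+sn*b,-sn*a+c*b],4)
for e in [((161,204),(234,217)),((254,211),(324,222)),((343,221),(417,231))]:
    A=[ray(d,*f(*q),.025) for q in e];print('roller',np.mean(A,0).round(4),inv(np.mean(A,0)),np.linalg.norm(A[0]-A[1]))
print('bowl',ray(d,*f(674,274),.028),inv(ray(d,*f(674,274),.028)))
print('rim w',np.linalg.norm(ray(d,*f(610,274),.028)-ray(d,*f(740,274),.028)))
print('loupe',inv(ray(d,*f(54,271),.02)),'jar',inv(ray(d,330,151,.015)))
for q in [(-.115,.13,.018),(-.115,-.13,.018),(.1,.13,.026),(.1,-.13,.026)]: print(proj(s,w(p,q)).round(1))
print('bowl side',proj(s,ray(d,*f(674,274),.028)))
im=cv2.imread('pics/side0.png')
cv2.imwrite('pics/crop1.png',cv2.resize(im[130:300,230:450],None,fx=3.5,fy=3.5,interpolation=cv2.INTER_CUBIC))
from scipy.spatial.transform import Rotation as Ro
print(Ro.from_rotvec(ctrl.get_obs()['tool_rot']).as_matrix().round(3))
E
```

```text
[ 0.55062716 -0.06395857 -0.17840752] [-0.1  0.6  0.2  0.3 -0.4 -0.8  1.2 -1.  -0.9  0.9]
roller [0.5109 0.0301 0.025 ] [-0.0558  0.0855] 0.067042065962981
roller [ 0.5031 -0.0522  0.025 ] [-0.0488  0.0032] 0.06387967338723366
roller [ 0.4923 -0.1338  0.025 ] [-0.045  -0.0791] 0.06712121997370668
bowl [ 0.44222997 -0.39425854  0.028     ] [-0.0481 -0.3443]
rim w 0.11592131246027855
loupe [-0.1281  0.2043] jar [ 0.2179 -0.0362]
[326.2 293.5]
[394.2 222.5]
[261.3 237.1]
[331.1 177.6]
bowl side [419.8602532  161.07165826]
[[ 0.344 -0.939 -0.   ]
 [-0.939 -0.344  0.001]
 [-0.001 -0.    -1.   ]]
```

View pics/crop1.png

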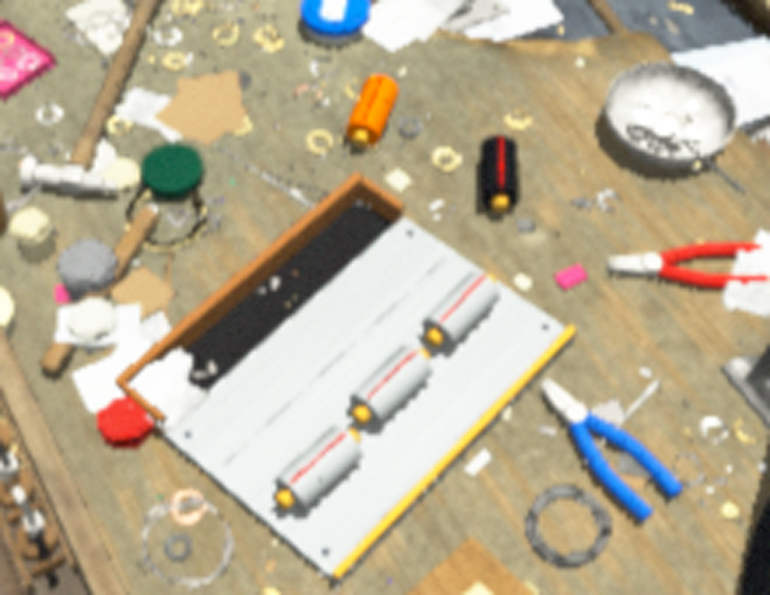

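Three steel candidates on the plate at top px (271,240), (301,242) and (332,245), all with red lines. The orange roller (381,186) and black roller (382,229) off the plate are the look-alikes, so I leave them. The bowl is at (430,261). I'll turn the tool so its x lies along the plate's x.

Request:
step_arm(increments="0 0 0 0 0 -1;0 0 0 0 0 -1;0 0 0 0 0 -1;0 0 0 0 0 -1;0 0 0 0 0 -1;0 0 0 0 0 -1;0 0 0 0 0 -1;0 0 0 0 0 -1;0 0 0 0 0 -1;0 0 0 0 0 -1;0 0 0 0 0 -0.42;0 0 0 0 0 0", fingers=-0.8, newtons=40)

```text
t: 1.2
tool_pos: [0.2147, -0.5868, 0.231]
tool_rot: [-3.129, 0.278, 0.0]
contact_force: [0.2, -0.2, -0.3]
opening: 0.0084
```

```bash
cat >> h.py <<'E'
from scipy.spatial.transform import Rotation as Ro
PP=np.array([0.5506,-0.0640,-0.1784])
def inv(P,p=PP):
    c,sn=np.cos(p[2]),np.sin(p[2]);a,b=P[0]-p[0],P[1]-p[1];return np.round([c*a+sn*b,-sn*a+c*b],4)
def st(target=None):
    o=ctrl.get_obs();R=Ro.from_rotvec(o['tool_rot']).as_matrix()
    print('t',round(o['t'],2),'plate xy',inv(o['tool_pos']),'z',round(o['tool_pos'][2],4),'open',round(o['opening'],4),'F',np.round(o['contact_force'],1))
    print('toolx yaw rel plate',round(np.arctan2(R[1,0],R[0,0])-PP[2],4),'tilt',np.round(R[:2,2],4),'q',np.round(o['q'],2))
    if target is not None:
        a=inv(o['tool_pos']);print('go (units of 25mm) x,y,z:',np.round([(target[0]-a[0])/.025,-(target[1]-a[1])/.025,-(target[2]-o['tool_pos'][2])/.025],2))
E
python3 -c "
from h import *
st((-.05,-.079,.12))"
```

```text
t 1.2 plate xy [-0.2378 -0.5741] z 0.231 open 0.0084 F [ 0.2 -0.2 -0.3]
toolx yaw rel plate 0.001 tilt [-0.0002  0.0005] q [-1.34  0.05  1.61 -0.    1.48 -1.16]
go (units of 25mm) x,y,z: [  7.51 -19.8    4.44]
```

Request:
step_arm(increments=".3 -.82 0 0 0 0;.3 -.82 0 0 0 0;.3 -.82 0 0 0 0;.3 -.82 0 0 0 0;.3 -.82 0 0 0 0;.3 -.82 0 0 0 0;.3 -.82 0 0 0 0;.3 -.82 0 0 0 0;.3 -.82 0 0 0 0;.3 -.82 0 0 0 0;.3 -.82 0 0 0 0;.3 -.82 0 0 0 0")

```text
t: 2.2
tool_pos: [0.3473, -0.3597, 0.2312]
tool_rot: [-3.129, 0.282, -0.0]
contact_force: [-0.1, -0.3, 0.3]
opening: 0.0084
```

Request:
step_arm(increments=".3 -.83 .4 0 0 0;.3 -.83 .4 0 0 0;.3 -.83 .4 0 0 0;.3 -.83 .4 0 0 0;.3 -.83 .4 0 0 0;.3 -.83 .4 0 0 0;.3 -.83 .4 0 0 0;.3 -.83 .4 0 0 0;.3 -.83 .4 0 0 0;.3 -.83 .4 0 0 0;.3 -.83 .4 0 0 0;0 -.83 .4 0 0 0")

```text
t: 3.2
tool_pos: [0.4733, -0.1294, 0.1111]
tool_rot: [3.129, -0.281, 0.002]
contact_force: [0.2, 0.1, 0.3]
opening: 0.0083
```

```bash
python3 -c "
from h import *
st((-.058,-.079,.043))
d=snap('side','s1.png');snap('top','t1.png')
im=cv2.imread('pics/s1.png');cv2.imwrite('pics/s1c.png',cv2.resize(im[130:300,230:450],None,fx=3.5,fy=3.5,interpolation=cv2.INTER_CUBIC))
im=cv2.imread('pics/t1.png');cv2.imwrite('pics/t1c.png',cv2.resize(im[170:290,205:465],None,fx=3,fy=3,interpolation=cv2.INTER_CUBIC))
"
```

```text
t 3.2 plate xy [-0.0645 -0.0781] z 0.1111 open 0.0083 F [0.2 0.1 0.3]
toolx yaw rel plate -0.0008 tilt [ 0.001  -0.0003] q [-0.42 -0.17  2.03  0.    1.28 -0.24]
go (units of 25mm) x,y,z: [0.26 0.04 2.72]
```

View pics/s1c.png

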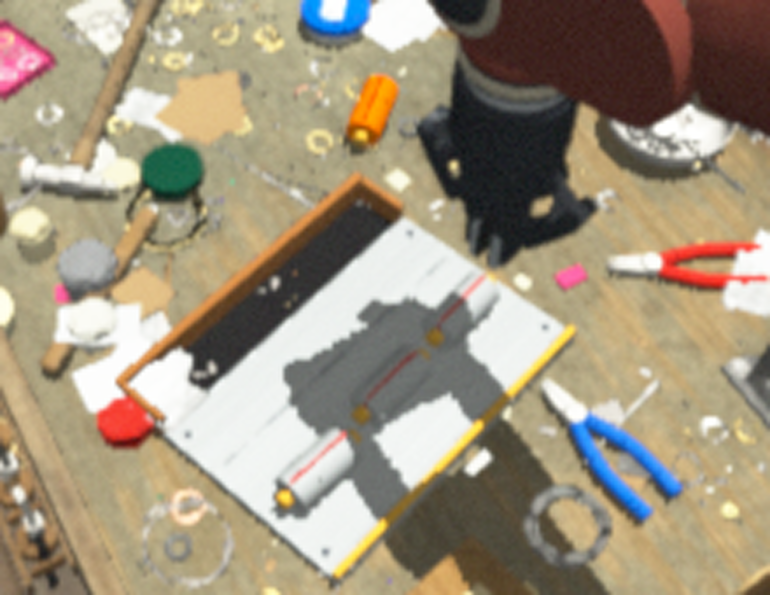

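View pics/t1c.png

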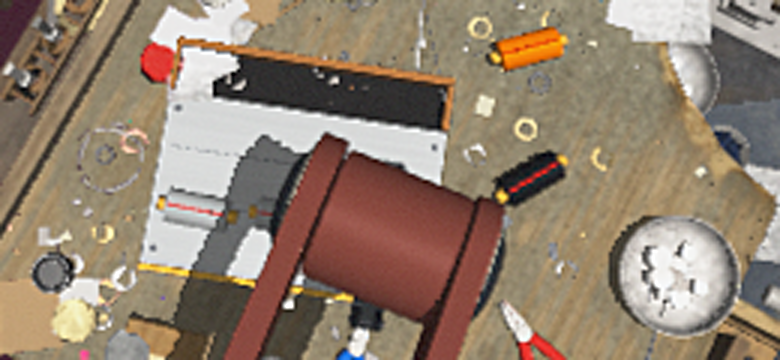

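Request:
step_arm(increments=".26 .04 .6 0 0 0;0 0 .7 0 0 0;0 0 .7 0 0 0;0 0 .6 0 0 0;0 0 0 0 0 0")

```text
t: 3.72
tool_pos: [0.476, -0.1322, 0.0435]
tool_rot: [-3.128, 0.281, 0.009]
contact_force: [0.9, 0.2, -0.7]
opening: 0.0087
```

Request:
step_arm(increments="0 0 .1 0 0 0;0 0 0 0 0 0")

```text
t: 3.88
tool_pos: [0.4788, -0.1331, 0.0446]
tool_rot: [3.129, -0.281, 0.002]
contact_force: [0.9, -0.1, 0.0]
opening: 0.0087
```

```bash
python3 -c "
from h import *
st((-.058,-.079,.039))
d=snap('side','s2.png')
im=cv2.imread('pics/s2.png');cv2.imwrite('pics/s2c.png',cv2.resize(im[170:260,310:410],None,fx=6,fy=6,interpolation=cv2.INTER_CUBIC))
"
```

```text
t 3.88 plate xy [-0.0584 -0.0807] z 0.0446 open 0.0087 F [ 0.9 -0.1  0. ]
toolx yaw rel plate -0.0005 tilt [ 0.001  -0.0006] q [-0.42 -0.06  2.06 -0.    1.14 -0.24]
go (units of 25mm) x,y,z: [ 0.02 -0.07  0.22]
```

View pics/s2c.png

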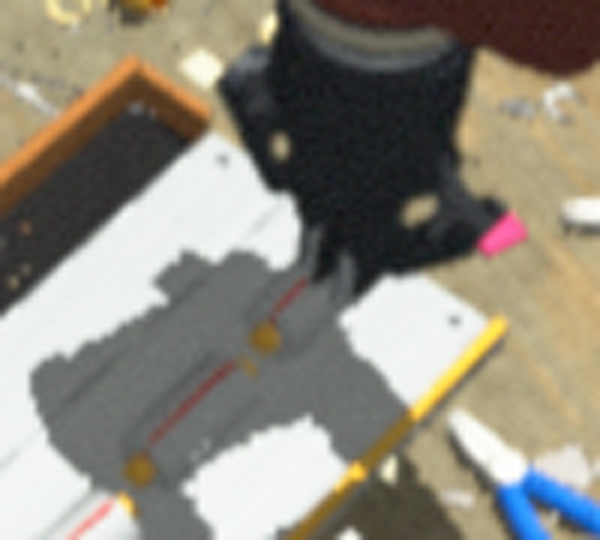

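Request:
step_arm(increments="0 0 .1 0 0 0;0 0 .1 0 0 0;0 0 0 0 0 0")

```text
t: 4.18
tool_pos: [0.4795, -0.133, 0.0401]
tool_rot: [3.128, -0.279, 0.004]
contact_force: [-0.3, -0.7, 2.6]
opening: 0.0084
```

Request:
step_arm(increments="0 0 .06 0 0 0;0 0 0 0 0 0")

```text
t: 4.35
tool_pos: [0.4807, -0.1332, 0.0399]
tool_rot: [3.128, -0.279, 0.008]
contact_force: [-0.2, 0.2, 8.4]
opening: 0.0083
```

Request:
step_arm(increments=".25 0 0.02 0 0 0;.25 0 0 0 0 0;.25 0 0 0 0 0;.25 0 0 0 0 0;.25 0 0 0 0 0;.25 0 0 0 0 0;.25 0 0 0 0 0;.25 0 0 0 0 0;.15 0 0 0 0 0;0 0 0 0 0 0")

```text
t: 5.18
tool_pos: [0.5343, -0.1417, 0.0392]
tool_rot: [-3.128, 0.28, -0.008]
contact_force: [3.1, 3.4, 8.1]
opening: 0.0086
```

```bash
cat >> h.py <<'E'
def look(tag):
    st();snap('side',tag+'.png');im=cv2.imread('pics/'+tag+'.png');cv2.imwrite('pics/'+tag+'c.png',cv2.resize(im[170:300,260:410],None,fx=5,fy=4.5,interpolation=cv2.INTER_CUBIC))
E
python3 -c "
from h import *
look('s3')
"
```

```text
t 5.18 plate xy [-0.0023 -0.0793] z 0.0392 open 0.0086 F [3.1 3.4 8.1]
toolx yaw rel plate 0.0001 tilt [0.0055 0.0006] q [-0.4   0.08  1.93  0.    1.13 -0.22]
```

View pics/s3c.png

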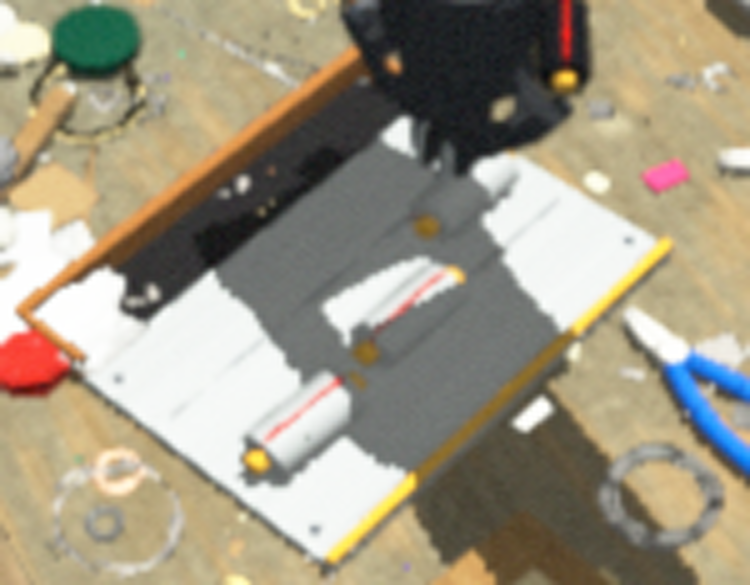

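It rolled forward, and the red line is no longer visible. Now I lift to let go.

Request:
step_arm(increments="0 0 -.6 0 0 0;0 0 -.8 0 0 0;0 0 0 0 0 0")

```text
t: 5.48
tool_pos: [0.534, -0.1429, 0.0758]
tool_rot: [3.127, -0.279, 0.01]
contact_force: [0.5, 0.6, 1.1]
opening: 0.0088
```

```bash
python3 -c "
from h import *
look('s4')
"
```

```text
t 5.48 plate xy [-0.0024 -0.0806] z 0.0758 open 0.0088 F [0.5 0.6 1.1]
toolx yaw rel plate 0.0007 tilt [ 0.0064 -0.0026] q [-0.4   0.03  1.91  0.    1.2  -0.22]
```

Request:
step_arm(increments="0 0 0 0 0 0;0 0 0 0 0 0;0 0 0 0 0 0;0 0 0 0 0 0")

```text
t: 5.87
tool_pos: [0.5305, -0.1416, 0.0706]
tool_rot: [-3.129, 0.279, 0.003]
contact_force: [-0.4, -0.3, -1.0]
opening: 0.0083
```

```bash
python3 -c "
from h import *
look('s5')
a=cv2.imread('pics/s4c.png');b=cv2.imread('pics/s5c.png');cv2.imwrite('pics/s45.png',np.hstack([a[:400,200:600],b[:400,200:600]]))
"
```

```text
t 5.87 plate xy [-0.006 -0.08 ] z 0.0706 open 0.0083 F [-0.4 -0.3 -1. ]
toolx yaw rel plate 0.0003 tilt [-0.0019  0.0008] q [-0.4   0.03  1.92  0.    1.19 -0.22]
```

View pics/s45.png

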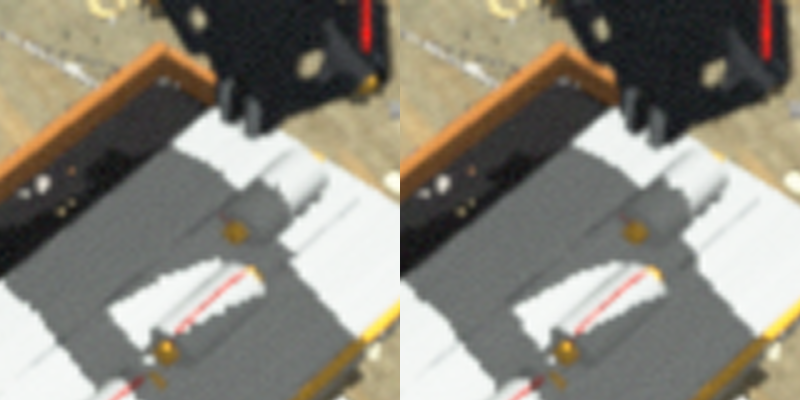

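Request:
step_arm(increments="0 0 -.5 0 0 0;-.8 0 -.5 0 0 0")

```text
t: 6.08
tool_pos: [0.5128, -0.1388, 0.0972]
tool_rot: [-3.129, 0.279, -0.0]
contact_force: [-0.5, -0.2, 1.1]
opening: 0.0086
```

```bash
python3 -c "
from h import *
look('s6')
"
```

```text
t 6.08 plate xy [-0.0239 -0.0803] z 0.0972 open 0.0086 F [-0.5 -0.2  1.1]
toolx yaw rel plate 0.0006 tilt [0.0002 0.0001] q [-0.4  -0.05  1.95  0.    1.24 -0.23]
```

Request:
step_arm(increments="-.9 0 -.2 0 0 0;-.7 0 0 0 0 0")

```text
t: 6.3
tool_pos: [0.4726, -0.1316, 0.1035]
tool_rot: [3.128, -0.279, 0.003]
contact_force: [-0.6, -0.5, 0.2]
opening: 0.0085
```

```bash
python3 -c "
from h import *
look('s7')
a=cv2.imread('pics/s6c.png');b=cv2.imread('pics/s7c.png');cv2.imwrite('pics/s67.png',np.hstack([a[:400,200:600],b[:400,200:600]]))
st((-.064,.0032,.048))
"
```

```text
t 6.3 plate xy [-0.0648 -0.0804] z 0.1035 open 0.0085 F [-0.6 -0.5  0.2]
toolx yaw rel plate 0.0005 tilt [ 0.0021 -0.0009] q [-0.42 -0.16  2.04  0.    1.26 -0.25]
t 6.35 plate xy [-0.0678 -0.0799] z 0.1021 open 0.0085 F [ 1.7  0.6 -1.1]
toolx yaw rel plate 0.0005 tilt [-0.0017  0.0003] q [-0.42 -0.16  2.04 -0.    1.26 -0.25]
go (units of 25mm) x,y,z: [ 0.15 -3.32  2.16]
```

View pics/s67.png

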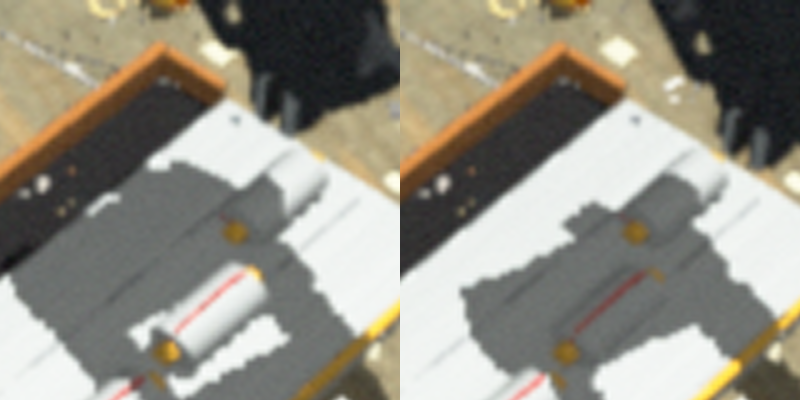

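```bash
python3 -c "
from h import *
d=ctrl.get_image('side')
for t,(u,v) in {'now right L-journal':(436,231),'mid L-journal':(366,351),'mid in s7':(366,351),'left':(257,460)}.items():
    print(t,inv(ray(d,u/5+260,v/4.5+170,.025)))
im=cv2.imread('pics/side0.png');cv2.imwrite('pics/s0c.png',cv2.resize(im[170:300,260:410],None,fx=5,fy=4.5,interpolation=cv2.INTER_CUBIC))
"
```

```text
now right L-journal [-0.0266 -0.0485]
mid L-journal [-0.0516  0.0338]
mid in s7 [-0.0516  0.0338]
left [-0.0566  0.1162]
```

View pics/s0c.png

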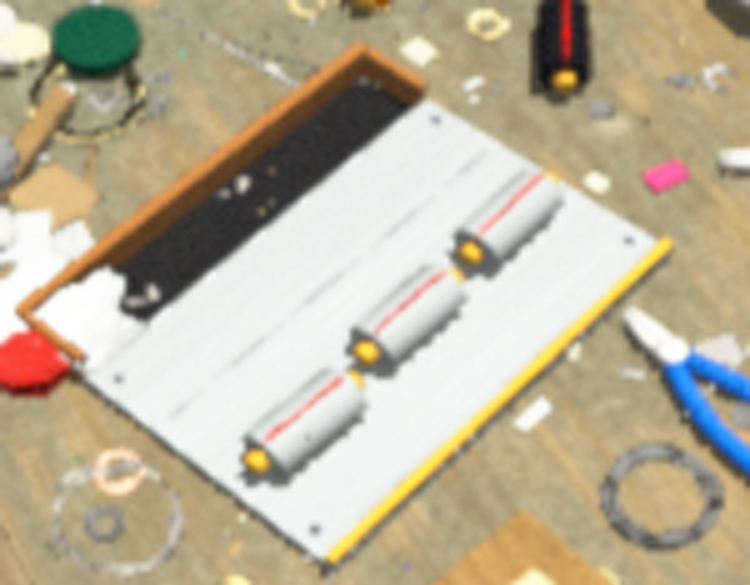

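```bash
python3 -c "
from h import *
d=ctrl.get_image('side')
for u,v in [(470,252),(427,227),(436,231)]:
    print(inv(ray(d,u/5+260,v/4.5+170,.025)))
st((-.042,-.0795,.0375))
"
```

```text
[-0.0484 -0.0491]
[-0.0214 -0.0475]
[-0.0266 -0.0485]
t 6.45 plate xy [-0.0652 -0.0801] z 0.1022 open 0.0087 F [ 0.4 -0.2  0.9]
toolx yaw rel plate -0.0 tilt [ 0.0012 -0.0004] q [-0.42 -0.16  2.04  0.    1.26 -0.24]
go (units of 25mm) x,y,z: [ 0.93 -0.02  2.59]
```

Request:
step_arm(increments=".93 0 .2 0 0 0;0 0 .7 0 0 0;0 0 .7 0 0 0;0 0 .6 0 0 0;0 0 .2 0 0 0;0 0 .17 0 0 0;0 0 0 0 0 0;0 0 0 0 0 0")

```text
t: 7.12
tool_pos: [0.4965, -0.1359, 0.0386]
tool_rot: [3.129, -0.279, 0.003]
contact_force: [-0.2, -0.0, 0.2]
opening: 0.0086
```

Request:
step_arm(increments=".25 0 0.02 0 0 0;.25 0 0 0 0 0;.25 0 0 0 0 0;.25 0 0 0 0 0;.25 0 0 0 0 0;.25 0 0 0 0 0;.25 0 0 0 0 0;.25 0 0 0 0 0;.25 0 0 0 0 0;.1 0 0 0 0 0;0 0 0 0 0 0;0 0 0 0 0 0")

```text
t: 8.12
tool_pos: [0.5563, -0.1457, 0.04]
tool_rot: [-3.128, 0.28, -0.009]
contact_force: [1.3, 4.9, 8.8]
opening: 0.0087
```

```bash
python3 -c "
from h import *
look('s8')
"
```

```text
t 8.12 plate xy [ 0.0201 -0.0794] z 0.04 open 0.0087 F [1.3 4.9 8.8]
toolx yaw rel plate 0.0001 tilt [0.006  0.0003] q [-0.39  0.13  1.87  0.    1.13 -0.21]
```

Request:
step_arm(increments="0 0 -.6 0 0 0;0 0 -.8 0 0 0;-.4 0 -.6 0 0 0;-.8 0 0 0 0 0")

```text
t: 8.5
tool_pos: [0.5276, -0.1423, 0.092]
tool_rot: [3.126, -0.279, 0.014]
contact_force: [1.2, -0.4, 0.5]
opening: 0.0086
```

```bash
python3 -c "
from h import *
look('s9')
"
```

```text
t 8.5 plate xy [-0.0088 -0.0811] z 0.092 open 0.0086 F [ 1.2 -0.4  0.5]
toolx yaw rel plate 0.0007 tilt [ 0.0087 -0.0039] q [-0.4  -0.01  1.92 -0.    1.22 -0.22]
```

Request:
step_arm(increments="-.8 -.3 0 0 0 0;-.8 -.3 0 0 0 0;-.4 -.3 0 0 0 0")

```text
t: 8.8
tool_pos: [0.4768, -0.1091, 0.0864]
tool_rot: [-3.129, 0.28, 0.002]
contact_force: [0.1, -0.1, -0.8]
opening: 0.0085
```

```bash
python3 -c "
from h import *
look('s10')
a=[cv2.imread('pics/s%dc.png'%i)[:400,280:540] for i in (8,9,10)];cv2.imwrite('pics/s8910.png',np.hstack(a))
st((-.064,.0032,.048))
"
```

```text
t 8.8 plate xy [-0.0647 -0.0575] z 0.0864 open 0.0085 F [ 0.1 -0.1 -0.8]
toolx yaw rel plate -0.0002 tilt [-0.0015  0.0002] q [-0.38 -0.14  2.05 -0.    1.23 -0.2 ]
t 8.85 plate xy [-0.0657 -0.0563] z 0.086 open 0.0083 F [ 1.1  0.8 -2.3]
toolx yaw rel plate 0.0006 tilt [-0.0025  0.0015] q [-0.38 -0.14  2.05  0.    1.23 -0.2 ]
go (units of 25mm) x,y,z: [ 0.07 -2.38  1.52]
```

View pics/s8910.png

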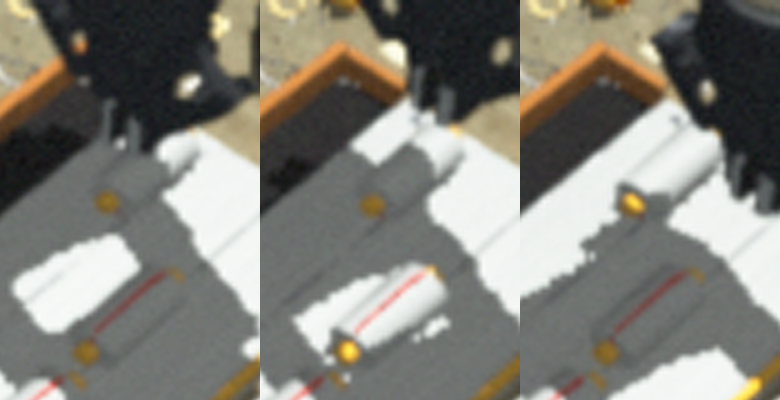

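The right roller turned over 90° a second time and stayed put at (112,204), so it is true. Next is the middle one.

Request:
step_arm(increments="0 -.8 0 0 0 0;0 -.8 0 0 0 0;0 -.8 0 0 0 0;0 0 .7 0 0 0;0 0 .6 0 0 0;0 0 .3 0 0 0;0 0 .2 0 0 0;0 0 .13 0 0 0;0 0 0 0 0 0;0 0 0 0 0 0")

```text
t: 9.68
tool_pos: [0.4901, -0.051, 0.0399]
tool_rot: [3.129, -0.28, 0.004]
contact_force: [-0.5, 0.3, 2.8]
opening: 0.0085
```

```bash
python3 -c "
from h import *
st()
"
```

```text
t 9.68 plate xy [-0.0618  0.0021] z 0.0399 open 0.0085 F [-0.5  0.3  2.8]
toolx yaw rel plate -0.0001 tilt [ 0.0022 -0.0004] q [-0.25 -0.06  2.07  0.    1.13 -0.08]
```

Request:
step_arm(increments=".25 0 0.06 0 0 0;.25 0 0 0 0 0;.25 0 0 0 0 0;.25 0 0 0 0 0;.25 0 0 0 0 0;.25 0 0 0 0 0;.25 0 0 0 0 0;.25 0 0 0 0 0;.25 0 0 0 0 0;.1 0 0 0 0 0;0 0 0 0 0 0;0 0 0 0 0 0")

```text
t: 10.68
tool_pos: [0.5483, -0.0617, 0.0388]
tool_rot: [3.128, -0.279, 0.006]
contact_force: [1.0, -2.0, 8.0]
opening: 0.0083
```

```bash
python3 -c "
from h import *
look('s11')
"
```

```text
t 10.68 plate xy [-0.0026  0.0018] z 0.0388 open 0.0083 F [ 1. -2.  8.]
toolx yaw rel plate 0.0003 tilt [ 0.0034 -0.0015] q [-0.25  0.08  1.93 -0.    1.13 -0.07]
```

Request:
step_arm(increments="0 0 -.6 0 0 0;0 0 -.8 0 0 0;-.4 0 -.6 0 0 0;-.8 0 0 0 0 0")

```text
t: 11.07
tool_pos: [0.5198, -0.0564, 0.0908]
tool_rot: [3.128, -0.28, 0.01]
contact_force: [0.9, -0.8, 0.5]
opening: 0.0085
```

```bash
python3 -c "
from h import *
look('s12')
"
```

```text
t 11.07 plate xy [-0.0316  0.002 ] z 0.0908 open 0.0085 F [ 0.9 -0.8  0.5]
toolx yaw rel plate 0.0001 tilt [ 0.006  -0.0015] q [-0.25 -0.06  1.97  0.    1.23 -0.07]
```

Request:
step_arm(increments="-.8 -.3 0 0 0 0;-.8 -.3 0 0 0 0;-.4 -.3 0 0 0 0")

```text
t: 11.37
tool_pos: [0.4692, -0.0238, 0.0856]
tool_rot: [-3.129, 0.28, 0.006]
contact_force: [0.2, -0.1, 0.1]
opening: 0.0083
```

```bash
python3 -c "
from h import *
look('s13')
a=[cv2.imread('pics/s%dc.png'%i)[100:500,220:480] for i in (11,12,13)];cv2.imwrite('pics/m.png',np.hstack(a))
st((-.070,.0855,.0375))
"
```

```text
t 11.37 plate xy [-0.0872  0.0251] z 0.0856 open 0.0083 F [ 0.2 -0.1  0.1]
toolx yaw rel plate -0.0002 tilt [-0.0037  0.0009] q [-0.21 -0.19  2.09  0.    1.24 -0.03]
t 11.42 plate xy [-0.088   0.0263] z 0.0854 open 0.0089 F [ 0.3  1.8 -1.2]
toolx yaw rel plate 0.0009 tilt [-0.0043  0.0019] q [-0.21 -0.19  2.1   0.    1.24 -0.03]
go (units of 25mm) x,y,z: [ 0.72 -2.37  1.91]
```

View pics/m.png

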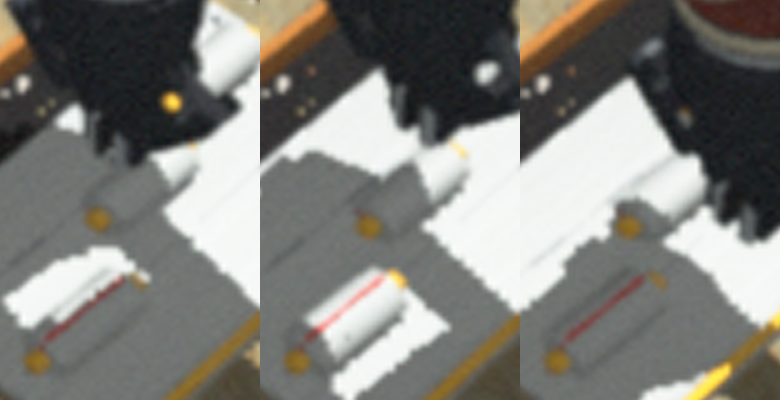

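The middle roller settled at (108,226) and stayed, with no rocking, so it is also true. I'll test the left one to confirm.

Request:
step_arm(increments=".68 -.8 0 0 0 0;0 -.8 0 0 0 0;0 -.77 0 0 0 0;0 0 .7 0 0 0;0 0 .6 0 0 0;0 0 .3 0 0 0;0 0 .2 0 0 0;0 0 .11 0 0 0;0 0 0 0 0 0;0 0 0 0 0 0")

```text
t: 12.25
tool_pos: [0.4999, 0.0305, 0.0402]
tool_rot: [-3.129, 0.28, -0.002]
contact_force: [-0.5, 0.3, 1.9]
opening: 0.0086
```

Request:
step_arm(increments=".25 0 0.06 0 0 0;.25 0 0 0 0 0;.25 0 0 0 0 0;.25 0 0 0 0 0;.25 0 0 0 0 0;.25 0 0 0 0 0;.25 0 0 0 0 0;.25 0 0 0 0 0;.25 0 0 0 0 0;.15 0 0 0 0 0;0 0 0 0 0 0;0 0 0 0 0 0")

```text
t: 13.25
tool_pos: [0.5576, 0.0204, 0.0372]
tool_rot: [-3.129, 0.279, 0.003]
contact_force: [-0.8, 0.5, -0.1]
opening: 0.008
```

```bash
python3 -c "
from h import *
look('s14')
"
```

```text
t 13.25 plate xy [-0.0081  0.0843] z 0.0372 open 0.008 F [-0.8  0.5 -0.1]
toolx yaw rel plate 0.0004 tilt [-0.0016  0.0006] q [-0.1   0.1   1.91  0.    1.13  0.08]
```

Request:
step_arm(increments="0 0 -.6 0 0 0;0 0 -.8 0 0 0;0 0 -.6 0 0 0")

```text
t: 13.55
tool_pos: [0.5575, 0.0205, 0.0883]
tool_rot: [-3.129, 0.279, 0.002]
contact_force: [0.9, -0.1, 0.3]
opening: 0.0086
```

```bash
python3 -c "
from h import *
look('s15')
"
```

```text
t 13.55 plate xy [-0.0082  0.0843] z 0.0883 open 0.0086 F [ 0.9 -0.1  0.3]
toolx yaw rel plate 0.0006 tilt [-0.0012  0.0004] q [-0.1   0.03  1.89  0.    1.23  0.08]
```

Request:
step_arm(increments="0 0 -.6 0 0 0;0 0 0 0 0 0")

```text
t: 13.77
tool_pos: [0.5594, 0.0203, 0.1051]
tool_rot: [-3.129, 0.279, -0.006]
contact_force: [0.8, -0.0, 0.7]
opening: 0.0085
```

```bash
python3 -c "
from h import *
look('s16')
a=[cv2.imread('pics/s%dc.png'%i)[185:585,130:390] for i in (14,15,16)];cv2.imwrite('pics/l.png',np.hstack(a))
"
```

```text
t 13.77 plate xy [-0.0063  0.0845] z 0.1051 open 0.0085 F [ 0.8 -0.   0.7]
toolx yaw rel plate 0.0007 tilt [ 0.0039 -0.0002] q [-0.1   0.01  1.88  0.    1.25  0.08]
```

View pics/l.png

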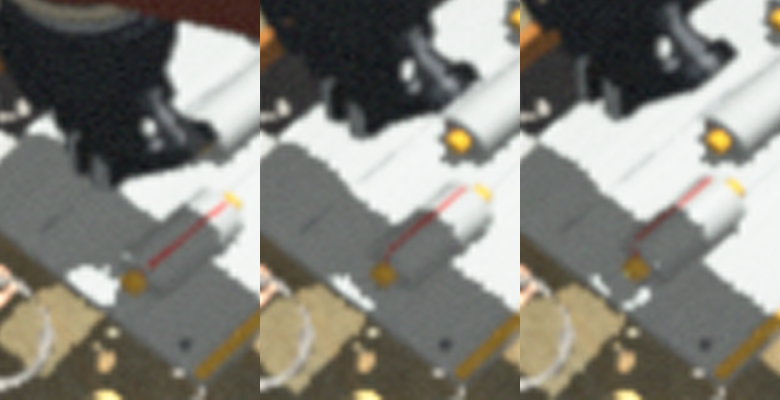

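Request:
step_arm(increments="-.8 0 0 0 0 0;-.8 0 0 0 0 0;-.8 0 0 0 0 0")

```text
t: 14.07
tool_pos: [0.4975, 0.031, 0.1012]
tool_rot: [-3.129, 0.279, 0.004]
contact_force: [-0.0, -0.3, 0.2]
opening: 0.0083
```

```bash
python3 -c "
from h import *
look('s17')
"
```

```text
t 14.07 plate xy [-0.0691  0.0841] z 0.1012 open 0.0083 F [-0.  -0.3  0.2]
toolx yaw rel plate 0.0003 tilt [-0.0026  0.0004] q [-0.09 -0.13  2.02  0.    1.26  0.09]
```

Request:
step_arm(increments="-.2 0 0 0 0 0;0 0 0 0 0 0;0 0 0 0 0 0;0 0 0 0 0 0;0 0 0 0 0 0;0 0 0 0 0 0;0 0 0 0 0 0;0 0 0 0 0 0;0 0 0 0 0 0;0 0 0 0 0 0;0 0 0 0 0 0;0 0 0 0 0 0")

```text
t: 15.12
tool_pos: [0.4942, 0.0316, 0.1031]
tool_rot: [3.129, -0.279, 0.0]
contact_force: [0.4, 0.4, 0.1]
opening: 0.0086
```

```bash
python3 -c "
from h import *
look('s18')
a=[cv2.imread('pics/s%dc.png'%i)[185:585,130:390] for i in (16,17,18)];cv2.imwrite('pics/l2.png',np.hstack(a))
"
```

```text
t 15.12 plate xy [-0.0725  0.0841] z 0.1031 open 0.0086 F [0.4 0.4 0.1]
toolx yaw rel plate 0.0004 tilt [ 0. -0.] q [-0.09 -0.15  2.03 -0.    1.26  0.09]
```

View pics/l2.png

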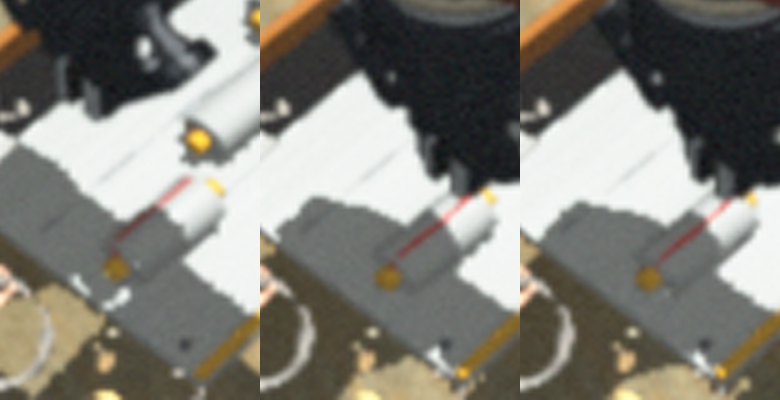

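It rocks about its start and settles there, so the left roller is bad. The pad ran off it early, though, so I'll repeat a clean quarter turn with a firmer press.

Request:
step_arm(increments="0 0 .7 0 0 0;0 0 .7 0 0 0;0 0 .6 0 0 0;0 0 .3 0 0 0;0 0 .2 0 0 0;0 0 .16 0 0 0;0 0 0 0 0 0;0 0 0 0 0 0")

```text
t: 15.83
tool_pos: [0.4968, 0.031, 0.0395]
tool_rot: [3.128, -0.279, 0.008]
contact_force: [-1.5, -0.3, 7.6]
opening: 0.0086
```

Request:
step_arm(increments=".25 0 0.04 0 0 0;.25 0 0 0 0 0;.25 0 0 0 0 0;.25 0 0 0 0 0;.25 0 0 0 0 0;.25 0 0 0 0 0;.25 0 0 0 0 0;.25 0 0 0 0 0;.25 0 0 0 0 0;0 0 0 0 0 0")

```text
t: 16.67
tool_pos: [0.5538, 0.0197, 0.0394]
tool_rot: [3.126, -0.279, 0.012]
contact_force: [0.4, -5.4, 8.7]
opening: 0.0086
```

```bash
python3 -c "
from h import *
look('s20')
"
```

```text
t 16.67 plate xy [-0.0117  0.0829] z 0.0394 open 0.0086 F [ 0.4 -5.4  8.7]
toolx yaw rel plate 0.0006 tilt [ 0.0075 -0.0037] q [-0.1   0.08  1.93 -0.    1.13  0.08]
```

Request:
step_arm(increments="0 0 -.8 0 0 0;0 0 -1 0 0 0")

```text
t: 16.88
tool_pos: [0.5485, 0.0216, 0.0799]
tool_rot: [3.129, -0.28, -0.005]
contact_force: [-0.2, 0.4, -0.4]
opening: 0.0086
```

```bash
python3 -c "
from h import *
look('s21')
"
```

```text
t 16.88 plate xy [-0.0173  0.0838] z 0.0799 open 0.0086 F [-0.2  0.4 -0.4]
toolx yaw rel plate 0.0001 tilt [-0.0033  0.0003] q [-0.1   0.02  1.91 -0.    1.21  0.08]
```

Request:
step_arm(increments="0 0 0 0 0 0;0 0 0 0 0 0")

```text
t: 17.1
tool_pos: [0.5503, 0.0216, 0.0816]
tool_rot: [3.129, -0.279, 0.003]
contact_force: [-0.8, -0.4, -0.4]
opening: 0.009
```

```bash
python3 -c "
from h import *
look('s22')
a=[cv2.imread('pics/s%dc.png'%i)[185:585,130:390] for i in (20,21,22)];cv2.imwrite('pics/l3.png',np.hstack(a))
"
```

```text
t 17.1 plate xy [-0.0154  0.0842] z 0.0816 open 0.009 F [-0.8 -0.4 -0.4]
toolx yaw rel plate 0.0005 tilt [ 0.0022 -0.0002] q [-0.1   0.02  1.91  0.    1.21  0.08]
```

View pics/l3.png

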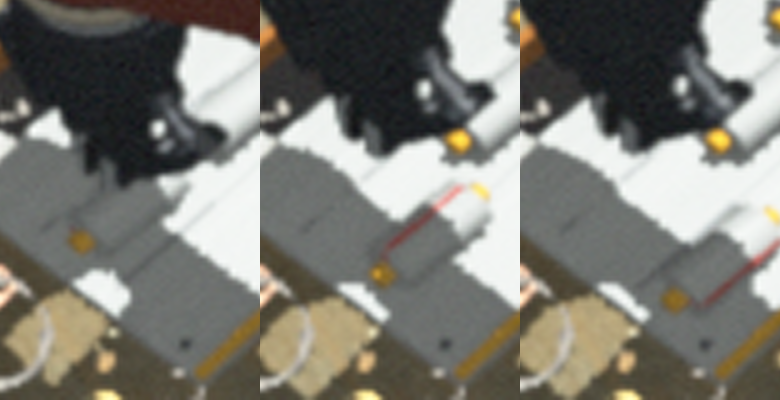

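Confirmed: the left roller rolled to (80,240), then swung back through (122,275) to (155,300) when released. Now I open partway and move over it.

Request:
step_arm(increments="-.55 0 0 0 0 0;-.55 0 0 0 0 0;-.55 0 0 0 0 0;0 0 0 0 0 0;0 0 0 0 0 0;0 0 0 0 0 0;0 0 0 0 0 0;0 0 0 0 0 0;0 0 0 0 0 0;0 0 0 0 0 0;0 0 0 0 0 0;0 0 0 0 0 0", fingers=0.25)

```text
t: 18.15
tool_pos: [0.5091, 0.0289, 0.0806]
tool_rot: [-3.129, 0.279, -0.0]
contact_force: [-0.3, -0.6, -1.4]
opening: 0.0535
```

```bash
python3 -c "
from h import *
look('s23');snap('top','t23.png')
st((-.056,.0855,.013))
"
```

```text
t 18.15 plate xy [-0.0573  0.0841] z 0.0806 open 0.0535 F [-0.3 -0.6 -1.4]
toolx yaw rel plate 0.0003 tilt [ 0.0001 -0.    ] q [-0.09 -0.08  2.01  0.    1.21  0.09]
t 18.25 plate xy [-0.0574  0.0841] z 0.0806 open 0.0536 F [-0.2  0.7  0.5]
toolx yaw rel plate 0.0003 tilt [0. 0.] q [-0.09 -0.08  2.01  0.    1.21  0.09]
go (units of 25mm) x,y,z: [ 0.06 -0.06  2.7 ]
```

View pics/s23c.png

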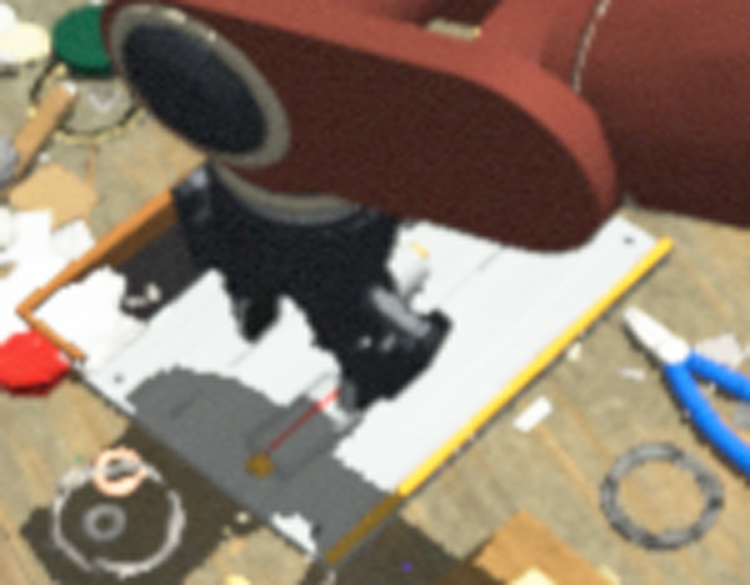

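The roller has settled at its start (journal at (259,465)), between the fingers. Descending and gripping.

Request:
step_arm(increments=".05 -.05 .5 0 0 0;0 0 .5 0 0 0;0 0 .5 0 0 0;0 0 .5 0 0 0;0 0 .4 0 0 0;0 0 .25 0 0 0;0 0 0.05 0 0 0;0 0 0 0 0 0")

```text
t: 18.92
tool_pos: [0.51, 0.03, 0.0122]
tool_rot: [3.129, -0.279, -0.002]
contact_force: [-0.6, -0.7, 0.4]
opening: 0.0535
```

Request:
step_arm(increments="0 0 0 0 0 0;0 0 0 0 0 0;0 0 0 0 0 0;0 0 0 0 0 0;0 0 0 0 0 0;0 0 0 0 0 0", fingers=-0.6, newtons=50)

```text
t: 19.42
tool_pos: [0.5112, 0.0299, 0.014]
tool_rot: [3.129, -0.279, 0.003]
contact_force: [-0.1, 0.3, 5.4]
opening: 0.0282
```

Request:
step_arm(increments="0 0 -.2 0 0 0;0 0 -.4 0 0 0;0 0 -.6 0 0 0;0 0 -.8 0 0 0;0 0 -.8 0 0 0;0 0 -.8 0 0 0;0 0 -.4 0 0 0;0 0 0 0 0 0")

```text
t: 20.08
tool_pos: [0.5122, 0.0299, 0.1162]
tool_rot: [-3.129, 0.279, -0.009]
contact_force: [0.6, 0.3, -1.3]
opening: 0.0279
```

```bash
python3 -c "
from h import *
look('s24');snap('top','t24.png')
st((-.0481,-.3443,.12))
"
```

```text
t 20.08 plate xy [-0.0544  0.0856] z 0.1162 open 0.0279 F [ 0.6  0.3 -1.3]
toolx yaw rel plate 0.0005 tilt [ 0.0055 -0.0005] q [-0.09 -0.12  1.98  0.    1.28  0.09]
t 20.18 plate xy [-0.0566  0.0853] z 0.1126 open 0.0283 F [-0.3 -0.4 -2.1]
toolx yaw rel plate 0.0004 tilt [-0.0004  0.    ] q [-0.09 -0.12  1.98  0.    1.28  0.09]
go (units of 25mm) x,y,z: [ 0.34 17.18 -0.29]
```

View pics/s24.png

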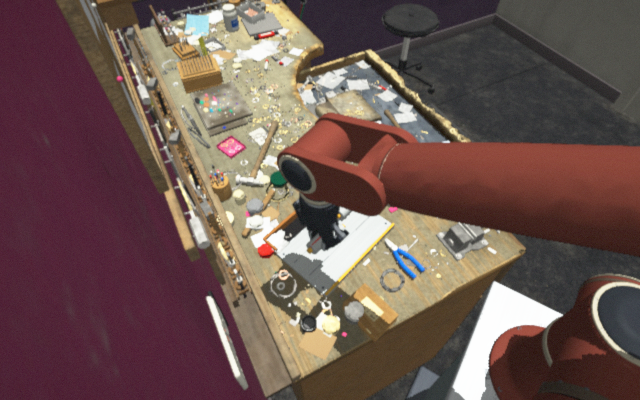

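```bash
python3 -c "
from h import *
d=ctrl.get_image('side');t=ctrl.get_image('top')
p=ray(d,421.5,162.9,.028);print(p,inv(p))
p=ray(t,430,261,.028);print(p,inv(p))
im=cv2.imread('pics/s24.png');a=cv2.resize(im[180:270,280:380],None,fx=4,fy=4,interpolation=cv2.INTER_CUBIC)
b=cv2.resize(cv2.imread('pics/top0.png')[230:290,400:460],None,fx=6,fy=6,interpolation=cv2.INTER_CUBIC)
c=np.zeros((360,760,3),np.uint8);c[:,:400]=a;c[:,400:]=b;cv2.imwrite('pics/c24.png',c)
"
```

```text
[ 0.43545135 -0.39015021  0.028     ] [-0.0554 -0.3414]
[ 0.44308174 -0.39521634  0.028     ] [-0.047 -0.345]
```

View pics/c24.png

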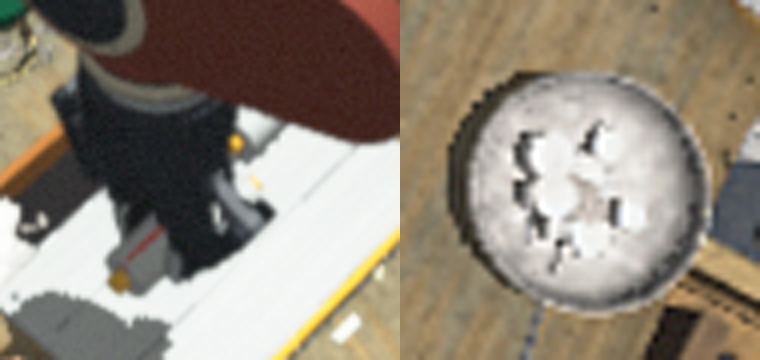

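```bash
python3 -c "
from h import *
t=ctrl.get_image('top')
p=ray(t,431.5,262,.028);print(p,inv(p))
d=ctrl.get_image('side');print(proj(d,p))
im=cv2.imread('pics/side0.png');cv2.imwrite('pics/b.png',cv2.resize(im[135:190,390:450],None,fx=8,fy=8,interpolation=cv2.INTER_CUBIC))
"
```

```text
[ 0.44033507 -0.39902689  0.028     ] [-0.0491 -0.3493]
[421.14936476 160.28500758]
```

View pics/b.png

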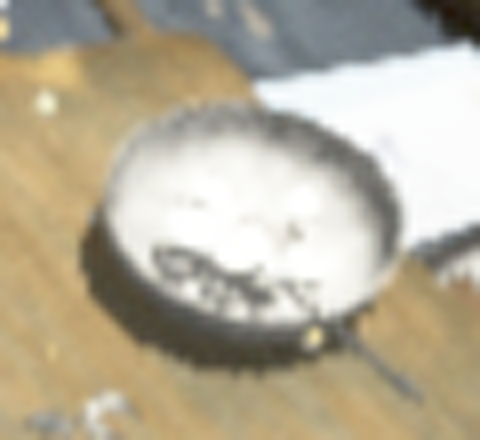

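Request:
step_arm(increments=".3 .5 0 0 0 0;0 .9 0 0 0 0;0 .96 0 0 0 0;0 .96 0 0 0 0;0 .96 0 0 0 0;0 .96 0 0 0 0;0 .96 0 0 0 0;0 .96 0 0 0 0;0 .96 0 0 0 0;0 .96 0 0 0 0;0 .96 0 0 0 0;0 .96 0 0 0 0")

```text
t: 21.38
tool_pos: [0.4682, -0.2428, 0.1118]
tool_rot: [-3.128, 0.279, 0.003]
contact_force: [0.4, -0.2, -1.4]
opening: 0.028
```

Request:
step_arm(increments="0 .96 0 0 0 0;0 .96 0 0 0 0;0 .96 0 0 0 0;0 .96 0 0 0 0;0 .96 0 0 0 0;0 .9 0 0 0 0;0 .5 0 0 0 0;0 .15 0 0 0 0;0 0 0 0 0 0;0 0 0 0 0 0")

```text
t: 22.22
tool_pos: [0.441, -0.3972, 0.1124]
tool_rot: [-3.128, 0.279, 0.001]
contact_force: [-0.3, 0.4, -2.7]
opening: 0.0285
```

```bash
python3 -c "
from h import *
st((-.0495,-.348,.035))
snap('side','s25.png');im=cv2.imread('pics/s25.png');cv2.imwrite('pics/s25c.png',cv2.resize(im[100:220,340:480],None,fx=5,fy=5,interpolation=cv2.INTER_CUBIC))
"
```

```text
t 22.22 plate xy [-0.0488 -0.3474] z 0.1124 open 0.0285 F [-0.3  0.4 -2.7]
toolx yaw rel plate 0.0007 tilt [-0.0007  0.0016] q [-0.86  0.08  1.79  0.    1.27 -0.68]
go (units of 25mm) x,y,z: [-0.03  0.02  3.09]
```

View pics/s25c.png

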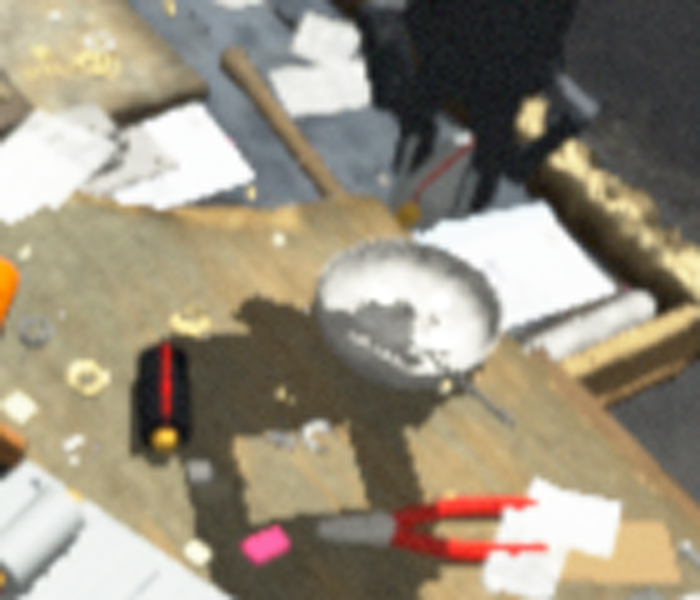

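The roller is held above the bowl, with the bowl centred under it at about (408,312) in the crop. Lowering.

Request:
step_arm(increments="0 0 .5 0 0 0;0 0 .6 0 0 0;0 0 .6 0 0 0;0 0 .6 0 0 0;0 0 .5 0 0 0;0 0 .4 0 0 0;0 0 .3 0 0 0;0 0 .2 0 0 0;0 0 .1 0 0 0;0 0 0 0 0 0")

```text
t: 23.1
tool_pos: [0.441, -0.3982, 0.0178]
tool_rot: [-3.129, 0.279, 0.0]
contact_force: [0.0, -0.1, -1.7]
opening: 0.0284
```

```bash
python3 -c "
from h import *
st()
snap('side','s26.png');im=cv2.imread('pics/s26.png');cv2.imwrite('pics/s26c.png',cv2.resize(im[100:220,340:480],None,fx=5,fy=5,interpolation=cv2.INTER_CUBIC))
"
```

```text
t 23.1 plate xy [-0.0486 -0.3483] z 0.0178 open 0.0284 F [ 0.  -0.1 -1.7]
toolx yaw rel plate 0.0005 tilt [-0.0002  0.0002] q [-0.86  0.2   1.83 -0.    1.11 -0.68]
```

View pics/s26c.png

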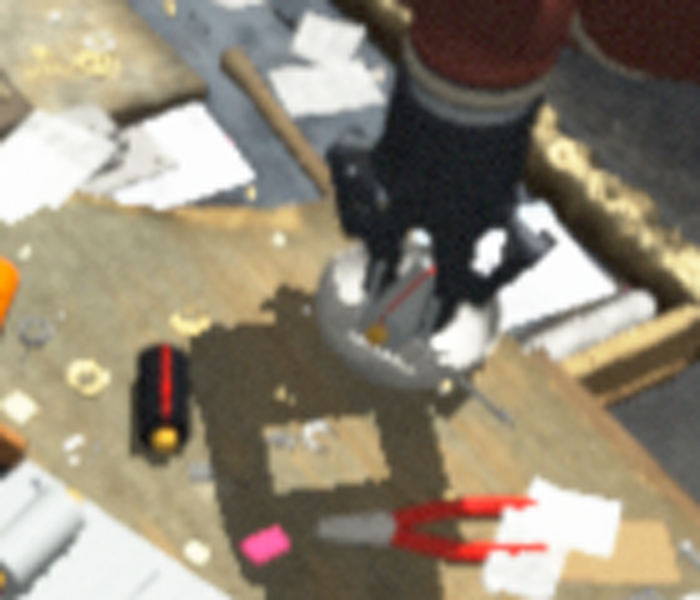

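Request:
step_arm(increments="0 0 .12 0 0 0;0 0 .12 0 0 0;0 0 0 0 0 0;0 0 0 0 0 0")

```text
t: 23.48
tool_pos: [0.4409, -0.3982, 0.012]
tool_rot: [-3.129, 0.279, 0.0]
contact_force: [0.4, 0.1, -2.2]
opening: 0.0283
```

Request:
step_arm(increments="0 0 0 0 0 0;0 0 0 0 0 0;0 0 0 0 0 0;0 0 0 0 0 0;0 0 0 0 0 0;0 0 0 0 0 0", fingers=-0.1)

```text
t: 23.98
tool_pos: [0.4411, -0.3984, 0.0123]
tool_rot: [3.129, -0.279, 0.0]
contact_force: [-0.5, 0.5, -0.7]
opening: 0.0383
```

Request:
step_arm(increments="0 0 -.3 0 0 0;0 0 -.5 0 0 0;0 0 -.8 0 0 0;0 0 -1 0 0 0;0 0 -1 0 0 0;0 0 0 0 0 0")

```text
t: 24.48
tool_pos: [0.4439, -0.4015, 0.1101]
tool_rot: [3.121, -0.278, 0.014]
contact_force: [0.3, 0.2, 1.0]
opening: 0.0385
```

```bash
python3 -c "
from h import *
st()
snap('side','s27.png');im=cv2.imread('pics/s27.png');cv2.imwrite('pics/s27c.png',cv2.resize(im[100:300,260:480],None,fx=3.5,fy=3,interpolation=cv2.INTER_CUBIC))
"
```

```text
t 24.48 plate xy [-0.0451 -0.3511] z 0.1101 open 0.0385 F [0.3 0.2 1. ]
toolx yaw rel plate 0.0005 tilt [ 0.0079 -0.0092] q [-0.86  0.09  1.79  0.    1.26 -0.68]
```

View pics/s27c.png

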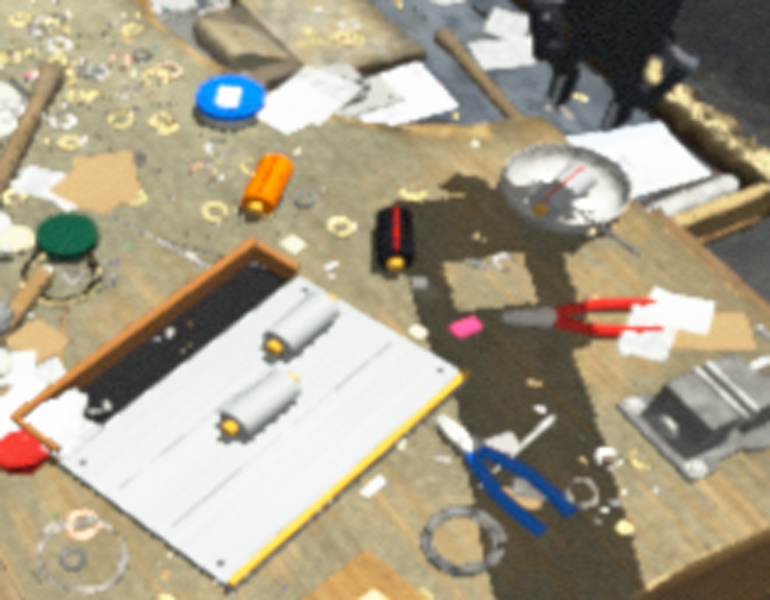

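Bad roller lies in the bowl, around (560,190) in the crop. Next I push the true ones into the trough from behind with shut fingers.

```bash
python3 -c "
from h import *
d=ctrl.get_image('side')
for u,v in [(273,346),(231,427)]: print(inv(ray(d,u/3.5+260,v/3+100,.025)))
t=snap('top','t27.png');im=cv2.imread('pics/t27.png');cv2.imwrite('pics/t27c.png',cv2.resize(im[170:290,205:465],None,fx=3,fy=3,interpolation=cv2.INTER_CUBIC))
st((-.05,-.079,.11))
"
```

```text
[ 0.0029 -0.0469]
[-0.028   0.0337]
t 24.63 plate xy [-0.0483 -0.3486] z 0.1031 open 0.0384 F [-0.3  0.9 -0.6]
toolx yaw rel plate 0.0004 tilt [ 0.001  -0.0011] q [-0.86  0.09  1.79 -0.    1.25 -0.68]
go (units of 25mm) x,y,z: [ -0.07 -10.78  -0.28]
```

View pics/t27c.png

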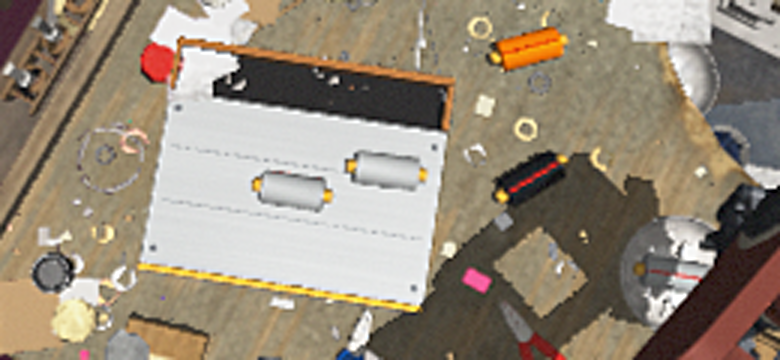

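Request:
step_arm(increments="-.07 -.6 0 0 0 0;0 -.95 0 0 0 0;0 -.95 0 0 0 0;0 -.95 0 0 0 0;0 -.95 0 0 0 0;0 -.95 0 0 0 0;0 -.95 0 0 0 0;0 -.95 0 0 0 0;0 -.95 0 0 0 0;0 -.95 0 0 0 0;0 -.95 0 0 0 0;0 -.6 0 0 0 0", fingers=-1)

```text
t: 25.63
tool_pos: [0.4852, -0.1314, 0.1002]
tool_rot: [-3.127, 0.277, 0.005]
contact_force: [0.8, 1.3, 0.5]
opening: 0.0
```

Request:
step_arm(increments="0 0 .3 0 0 0;0 0 .6 0 0 0;0 0 .6 0 0 0;0 0 .6 0 0 0;0 0 .6 0 0 0;0 0 .5 0 0 0;0 0 .25 0 0 0;0 0 .1 0 0 0;0 0 0 0 0 0")

```text
t: 26.38
tool_pos: [0.486, -0.1345, 0.0124]
tool_rot: [-3.129, 0.279, 0.003]
contact_force: [-0.1, 0.5, 0.0]
opening: 0.0003
```

```bash
python3 -c "
from h import *
look('s28')
t=ctrl.get_image('top')
for a,b in [((350,166),(424,175)),((257,185),(329,196))]:
    print(inv((ray(t,a[0]/3+205,a[1]/3+170,.025)+ray(t,b[0]/3+205,b[1]/3+170,.025))/2))
"
```

```text
t 26.38 plate xy [-0.0511 -0.0809] z 0.0124 open 0.0003 F [-0.1  0.5  0. ]
toolx yaw rel plate 0.0002 tilt [-0.0016  0.0007] q [-0.42  0.02  2.05 -0.    1.08 -0.24]
[ 0.0054 -0.0781]
[-0.0252  0.0033]
```

View pics/s28c.png

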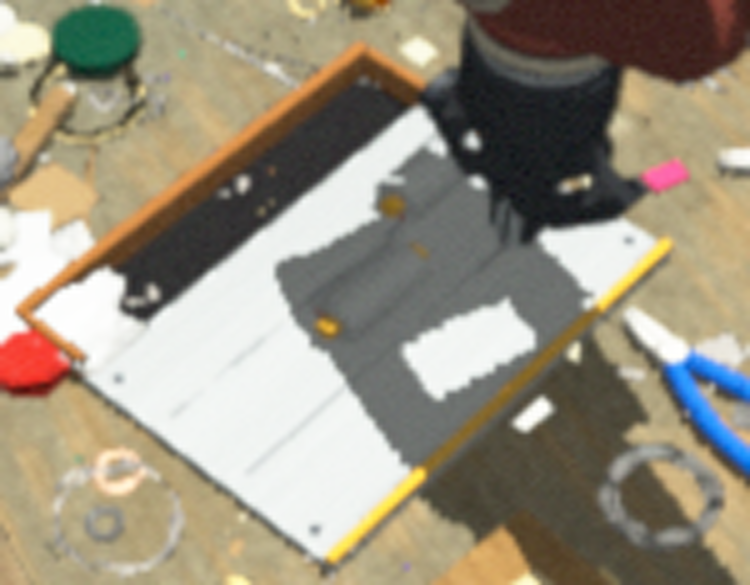

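Request:
step_arm(increments=".2 -.08 -.12 0 0 0;.3 0 0 0 0 0;.3 0 0 0 0 0;.3 0 0 0 0 0;.25 0 0 0 0 0;.25 0 0 0 0 0;.25 0 0 0 0 0;.25 0 0 0 0 0;.25 0 0 0 0 0;.2 0 0 0 0 0;.2 0 0 0 0 0;.2 0 0 0 0 0")

```text
t: 27.48
tool_pos: [0.56, -0.1458, 0.0162]
tool_rot: [-3.129, 0.279, 0.0]
contact_force: [-0.1, 0.3, 0.1]
opening: 0.0002
```

Request:
step_arm(increments=".2 0 0 0 0 0;.2 0 0 0 0 0;0 0 0 0 0 0;0 0 0 0 0 0")

```text
t: 27.82
tool_pos: [0.5696, -0.1476, 0.0163]
tool_rot: [3.129, -0.279, 0.0]
contact_force: [0.4, -0.2, -0.0]
opening: 0.0
```

```bash
python3 -c "
from h import *
look('s29')
"
```

```text
t 27.82 plate xy [ 0.0336 -0.0789] z 0.0163 open 0.0 F [ 0.4 -0.2 -0. ]
toolx yaw rel plate 0.0004 tilt [-0. -0.] q [-0.38  0.19  1.84 -0.    1.1  -0.2 ]
```

View pics/s29c.png

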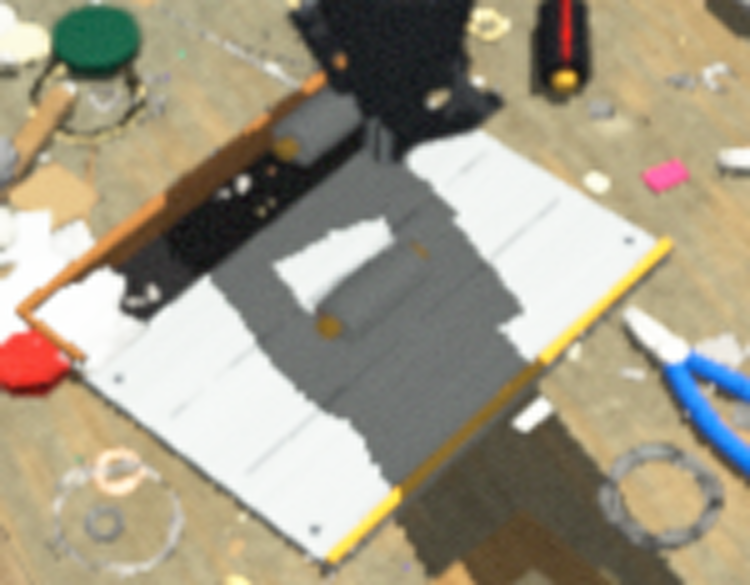

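The right roller is in the trough, with its journal at (288,150). Now the middle one.

Request:
step_arm(increments="-.3 0 -.5 0 0 0;-.6 0 -.8 0 0 0;-.9 0 -.8 0 0 0;-.9 -.3 -.4 0 0 0;-.9 -.8 0 0 0 0;-.7 -.8 0 0 0 0;0 -.8 0 0 0 0;0 -.55 0 0 0 0;0 0 .7 0 0 0;0 0 .9 0 0 0;0 0 .6 0 0 0;0 0 .25 0 0 0")

```text
t: 28.87
tool_pos: [0.4758, -0.0478, 0.0151]
tool_rot: [-3.128, 0.279, 0.007]
contact_force: [-0.4, 0.5, -0.5]
opening: 0.0003
```

Request:
step_arm(increments="0 0 .05 0 0 0;0 0 0 0 0 0")

```text
t: 29.03
tool_pos: [0.4778, -0.0485, 0.0163]
tool_rot: [-3.129, 0.279, 0.001]
contact_force: [0.3, -0.6, 0.1]
opening: 0.0003
```

```bash
python3 -c "
from h import *
look('s30');st((.034,.0025,.0155))
"
```

```text
t 29.03 plate xy [-0.0743  0.0023] z 0.0163 open 0.0003 F [ 0.3 -0.6  0.1]
toolx yaw rel plate 0.0003 tilt [-0.0005  0.0001] q [-0.26 -0.05  2.1   0.    1.09 -0.08]
t 29.08 plate xy [-0.0736  0.0022] z 0.017 open 0.0002 F [ 0.5 -0.3  0.6]
toolx yaw rel plate 0.0002 tilt [ 0.001  -0.0003] q [-0.26 -0.05  2.1   0.    1.09 -0.08]
go (units of 25mm) x,y,z: [ 4.3  -0.01  0.06]
```

View pics/s30c.png

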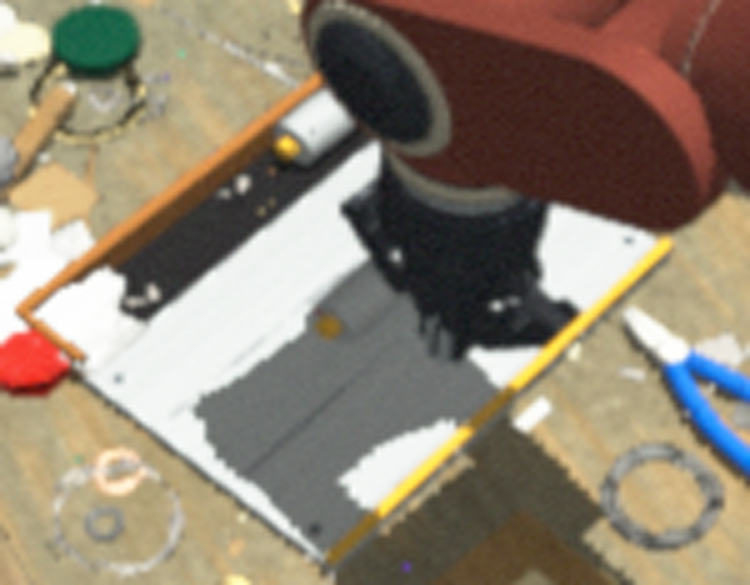

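Request:
step_arm(increments=".2 0 .05 0 0 0;.3 0 0 0 0 0;.3 0 0 0 0 0;.3 0 0 0 0 0;.3 0 0 0 0 0;.3 0 0 0 0 0;.3 0 0 0 0 0;.3 0 0 0 0 0;.3 0 0 0 0 0;.3 0 0 0 0 0;.3 0 0 0 0 0;.25 0 0 0 0 0")

```text
t: 30.08
tool_pos: [0.5639, -0.064, 0.0151]
tool_rot: [3.129, -0.279, 0.001]
contact_force: [-0.5, -0.2, -0.2]
opening: -0.0
```

Request:
step_arm(increments=".25 0 0 0 0 0;.25 0 0 0 0 0;.2 0 0 0 0 0;.2 0 0 0 0 0;.2 0 0 0 0 0;0 0 0 0 0 0;0 0 0 0 0 0")

```text
t: 30.67
tool_pos: [0.5901, -0.0687, 0.015]
tool_rot: [3.129, -0.279, -0.0]
contact_force: [-0.1, -0.7, -0.9]
opening: 0.0001
```

Request:
step_arm(increments="-.3 0 -.5 0 0 0;-.6 0 -.9 0 0 0;-.8 0 -1 0 0 0;-.8 0 -1 0 0 0;-.8 0 -1 0 0 0;-.8 0 -1 0 0 0;-.8 .8 -1 0 0 0;-.8 .9 0 0 0 0;0 .9 0 0 0 0;0 .9 0 0 0 0;0 .9 0 0 0 0;0 .9 0 0 0 0")

```text
t: 31.67
tool_pos: [0.4255, -0.1746, 0.1751]
tool_rot: [3.129, -0.279, 0.001]
contact_force: [0.6, 0.4, 0.9]
opening: -0.0003
```

```bash
python3 -c "
from h import *
st()
snap('side','s31.png');im=cv2.imread('pics/s31.png');cv2.imwrite('pics/s31c.png',cv2.resize(im[100:300,260:480],None,fx=3.5,fy=3,interpolation=cv2.INTER_CUBIC))
snap('top','t31.png');im=cv2.imread('pics/t31.png');cv2.imwrite('pics/t31c.png',cv2.resize(im[130:290,205:465],None,fx=3,fy=3,interpolation=cv2.INTER_CUBIC))
"
```

```text
t 31.67 plate xy [-0.1035 -0.131 ] z 0.1751 open -0.0003 F [0.6 0.4 0.9]
toolx yaw rel plate 0.0005 tilt [ 0.0005 -0.0003] q [-0.55 -0.32  2.04  0.    1.42 -0.37]
```

View pics/s31c.png

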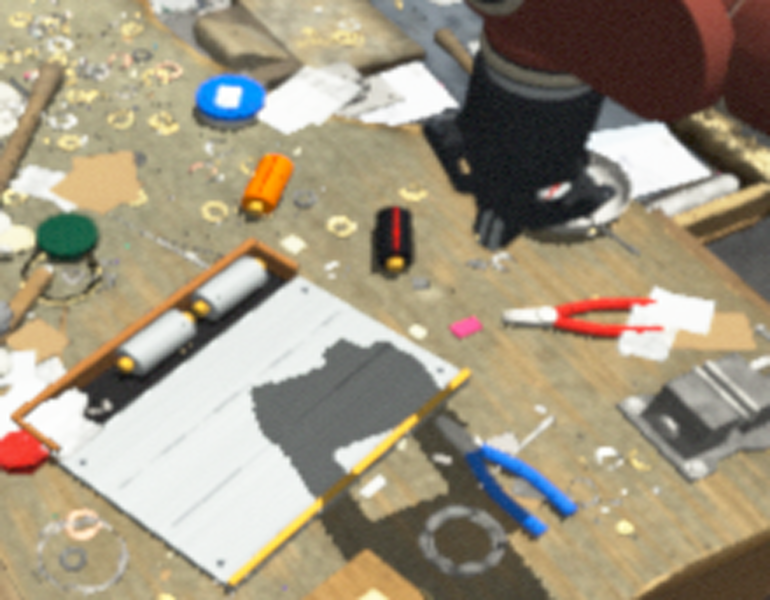

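View pics/t31c.png

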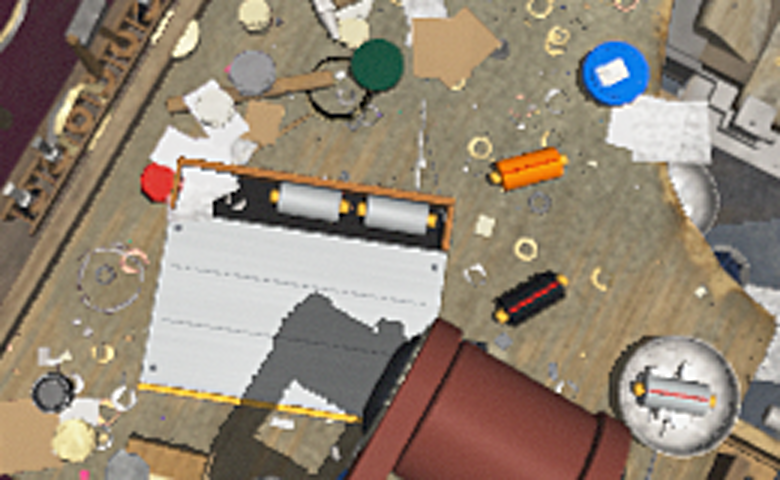

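Both true rollers lie in the trough (308,202 and 397,213). The bad one is in the bowl at (678,395), and the jar (376,65) and loupe (54,392) are unmoved. I'll let things settle and hand in.

Request:
step_arm(increments="0 0 0 0 0 0;0 0 0 0 0 0;0 0 0 0 0 0;0 0 0 0 0 0;0 0 0 0 0 0;0 0 0 0 0 0")

```text
t: 32.27
tool_pos: [0.4264, -0.1733, 0.175]
tool_rot: [-3.129, 0.278, 0.0]
contact_force: [0.4, -0.2, 0.2]
opening: -0.0003
```

```bash
python3 -c "
from h import *
snap('top','t32.png')
a=cv2.imread('pics/t31.png').astype(int);b=cv2.imread('pics/t32.png').astype(int)
print('diff trough/bowl',abs(a-b)[180:215,260:360].max(),abs(a-b)[240:285,405:455].max())
print(ctrl.finish_job())"
```

```text
diff trough/bowl 15 99
the job is handed in; nothing more can be done
None
```

```bash
python3 -c "
import cv2,numpy as np
cv2.imwrite('pics/bb.png',np.hstack([cv2.resize(cv2.imread('pics/t%d.png'%i)[235:290,400:460],None,fx=6,fy=6) for i in(31,32)]))"
```

```text
(no output)
```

View pics/bb.png

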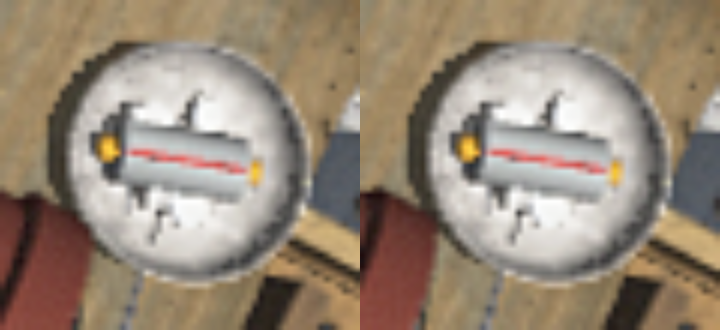

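The out-of-balance roller, which started on the left, is in the scrap bowl, and the two true ones are in the trough. I handed the job in at about 32 s of robot time, with no verdict reported.

- **Right roller (true):** I rolled it twice, because the first roll came to rest just short of a quarter turn. It drifted back a few mm as the fingers lifted, then stayed put both times.
- **Middle roller (true):** I rolled it once by roughly a quarter turn. It also drifted back a few mm at release, then stayed put.
- **Left roller (bad):** the fingers ran off it early on the first roll, so I repeated it cleanly. Both times it rocked back about its starting place.
- **Order:** I put the bad roller in the bowl first, then pushed the true ones over the plate's edge into the trough.

In the last pictures the rollers in the trough and the bowl are at rest. The jar and loupe look unmoved by eye, and the gripper is clear. The last before-and-after comparison showed a pixel change near the bowl; the enlarged crop shows the roller and bowl still, with only the arm at the edge of the crop having moved slightly.

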